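# Move an embossing plate from its rack to the press carrier with a flat lifter

## Robot

A 7-joint arm with a two-finger parallel gripper is mounted at the origin on the work surface. World frame = base frame: x ahead of the robot, y to its left, z up, the work surface at z = 0. Lengths are in m, angles in rad, forces in N, time in s.
With the tool pointing down it reaches from about 0.4 to 0.875 m from the base axis. Payload 19.3 kg.
Tool frame: the origin (TCP) lies midway between the tips of the shut fingers; the grasp point (between the pads) lies 19 mm behind it; x points along the fingers, y is the direction in which the jaws open and shut, and the axes are right-handed (so a half turn about x gives the same grasp; the last joint's range is limited). The gripper opens to 85 mm and grips with 20 to 120 N. Pads are 22 mm wide; open, the fingers measure 114 mm over their backs; the gripper's body (76 mm by 85 mm) begins 54 mm behind the grasp point. The pads swing forward as they close: fully open they stand 13 mm farther back than shut.
Start: joints at [-1.179, 0.521, -0.036, 1.599, 0.021, 1.021, -0.113], TCP at [0.278, 0.56, 0.231] pointing down, gripper open.
Joint ranges: [-2.91, 2.91], [-0.3, 2.13], [-1.5, 1.42], [0.17, 2.43], [-1.26, 4.41], [0.16, 1.93], [-2.52, 2.52]. Speed limits (rad/s): [1.89, 1.89, 2.39, 2.39, 3.01, 3.01, 3.01].

## Interface

Orientations are given as [roll, pitch, yaw] about the fixed x, y, z axes, in that order (R = Rz(yaw) Ry(pitch) Rx(roll)).
In Python, from workcell import telemetry, vision, workorder gives the robot as it stands. The module is installed in compiled form; this text tells all that it offers.
- The arm moves only by the tool play_rows, never from a script. Its argument "deltas" is a list of rows, each a list of 7 numbers: the shift along the world's x, y, z in mm, then the turn, a rotation vector about the world's x, y, z in degrees, then the finger opening in mm, from 0 to 85.4. In form: [[x, y, z, wx, wy, wz, jaw], ...]. A call has 1 to 8 rows; each row shifts and turns the commanded pose from where the row before left it; what a row does not reach is not made up. A row lasts 1/8 s, in which the tool goes at most 62.5 mm and 10.7 degrees, less where a joint would pass 70% of its speed; a pose out of reach is approached as far as the arm can. A call with a gripper value outside its range is refused whole. The fingers move at their own pace and stop on an object; "grip_force" is the grip in N (left out, the last holds). Time passes only in rows, so rows that do not move let the fingers close. It gives the time, the measured TCP pose, the force and the opening at its end, in the units of the state.
- telemetry.observe(): the state, without advancing time (a new reading comes with each control period).
- vision.grab_frame(name): name is "side" or "top" or "wrist"; returns the picture (400x640x3 uint8, red, green, blue); there is no depth.
- vision.camera_info(name): a dict with "mtx" (3x3 intrinsics, pixels), "k1" (the pictures are not rectified: a ray, as slopes to the right and down, at radius r is drawn at 1 + k1 r^2 times it, then the intrinsics apply), "rvec" (rotation vector, rad) and "tvec" (3), from world to camera coordinates, as OpenCV has them. Camera axes: x right, y down, z forward; pixel columns grow to the right and rows downward; lengths in m; the calibration is good to about 2 mm. A picture is of the moment at which its call begins: read the wrist's pose just before it. camera_info takes no time and is no camera call; for the wrist camera it gives the pose at the moment of the call.
- workorder.job_done(): hands the job in, once; it reports no verdict.
The state is a dict: "clock": time; "qpos": joint angles; "qd": joint speeds; "joint_efforts": joint torques, N m; "position": TCP position; "tool_rot": TCP orientation; "force": force on the tool from outside, world axes, zero at the start; "moment": the same for the moment, N m; "grip_width": finger opening in m.
Only numpy, scipy, OpenCV 4.12 (cv2) and the standard library are available. Lean on these libraries where they do the work, as an engineer would, in place of code of your own. Each camera call takes 0.05 s, during which the arm holds its last target. There are 200 camera calls.

## Task

Take the flat lifter by its handle, slide its blade under the polished embossing plate on the wooden rack, lift the plate off and carry it level to the steel press carrier; lower it gently so that it rests centred and square on the carrier's two bars. Draw the lifter out and lay it flat, blade down, on the open bench, touching neither rack nor carrier. The fingers must not touch the plate, do not tip or drop it, and leave everything else on the bench where it is.

Things in the scene. Friction and masses are not known exactly. Their poses are not given: they have to be found in the camera images.
- plate: Polished flat aluminium plate with a raised round emblem on top, 70 (x) by 90 (y) by 6 (z) mm, about 0.1 kg, loose. It lies across both bars of the wooden rack, overlapping each bar by about 14 mm. Origin: centre of its underside; z up.
- lifter: Offset spatula, 0.15 kg, lying stably on its blade. Steel blade 100 (x) by 46 by 2.5 mm; from its rear edge (x = -50 mm) a neck 16 mm wide rises steeply to the wooden handle, a bar 20 mm wide and 20 mm high from x = -65 to -175 mm, axis 50 mm above the blade's underside. Origin: centre of the blade's underside; x points to the blade's free tip (x = +50 mm), z up.
- lifter_grip (a point): Good place to grip the lifter: on the axis of its handle, 90 mm behind the blade's centre and 50 mm above the blade's underside; fingers close along the lifter's y, across the 20 mm width. Axes as the lifter.
- rack: Wooden plate rack, fixed: 4 mm base slab with two bars along x, each 30 mm wide; bar tops 22 mm above the bench; open channel between them 62 mm wide (y -31 to 31 mm), its floor 4 mm above the bench. 122 mm wide in y, x from -42 to 42 mm. Channel open at both ends; the -x end faces the robot. Origin: middle of its underside.
- rack_seat (a point): Middle of the plane of the rack's bar tops, 22 mm above the bench; axes as the rack. Rack and carrier may swap sides, each turned up to 0.3 rad.
- carrier: Dark steel press carrier, fixed: 4 mm base slab with two bars along x, each 30 mm wide; bar tops 22 mm above the bench; open channel between them 62 mm wide (y -31 to 31 mm), its floor 4 mm above the bench. 122 mm wide in y, x -42 to 58 mm. At the back (x 50 to 58 mm) each bar has a lug 8 mm high on top; channel open at both ends, -x end faces the robot. Origin: underside, midway between bars.
- carrier_seat (a point): Where the plate's underside centre must come to rest: in the plane of the carrier's bar tops, 22 mm above the bench, midway between the bars; axes as the carrier. The plate's x lies along the bars' x (either way round).
- spool: Thread spool, 48 mm across, 56 mm high, standing behind the gap between rack and carrier; bystander, leave alone. Origin: near the middle of its underside.
- block: Wooden block 90 x 45 x 30 mm, at the left; bystander, leave alone. Origin: near the middle of its underside.
- hammer: Hammer, 220 mm long, lying at the right; bystander, leave alone. Origin: near the middle of its underside.
- screwdriver: Screwdriver, 150 mm long, lying at the back; bystander, leave alone. Origin: near the middle of its underside.
- jar: Jar 60 mm across, 75 mm high, at the left; bystander, leave alone. Origin: near the middle of its underside.
- cup: White cup 70 mm across, 80 mm high, at the back; bystander, leave alone. Origin: near the middle of its underside.
- phone: Black phone 150 x 72 x 9 mm, lying at the right; bystander, leave alone. Origin: near the middle of its underside.
Not all that is in view belongs to the job. Several things have the shape of the plate; the one meant has the colours described above.

How it is judged:
By the outcome, as a careful person would: the job done as asked, in the order asked, and still so for the second after the job is handed in, with the robot touching nothing.
It also fails if it takes over 51 s, if anything falls off the work surface, if the arm or the gripper's body presses on something with over 40 N, if the wrist force passes 120 N, or if a joint passes its speed limit or range.

## Working session

There is one attempt and no reset: what is moved stays moved. The work goes in short steps, Python scripts to look and compute and a tool call to move; the robot and the scene stay as the last step left them, time stands still between calls to the robot, and variables do not carry over. Pictures are saved under pics/ and viewed, about 8 in all and at most 12, crops included, and the job is handed in when it is done.

Besides the shell and the picture viewer there is one more tool, called after "Emit:" by a JSON object that holds its "op" and its "data". play_rows: Moves the arm, as the interface text tells. Its arguments: {"type":"object","properties":{"deltas":{"type":"array","items":{"type":"array","items":{"type":"number"}}},"grip_force":{"type":"number"}},"required":["deltas"]}

```bash
mkdir -p pics
cat > h.py <<'E'
import numpy as np, cv2
from workcell import telemetry, vision, workorder
from scipy.spatial.transform import Rotation as Ro
def grab(n):
    ci=vision.camera_info(n); return vision.grab_frame(n),ci
def ray(ci,px):
    K=np.array(ci["mtx"]);px=np.atleast_2d(np.array(px,float))
    d=(px-K[[0,1],[2,2]])/K[[0,1],[0,1]]
    s=d.copy()
    for _ in range(20): s=d/(1+ci["k1"]*(s**2).sum(1,keepdims=True))
    R=cv2.Rodrigues(np.array(ci["rvec"],float))[0]; t=np.array(ci["tvec"],float).ravel()
    return -R.T@t, np.c_[s,np.ones(len(s))]@R
def plane(ci,px,z):
    o,d=ray(ci,px); return o+d*((z-o[2])/d[:,2])[:,None]
def proj(ci,P):
    K=np.array(ci["mtx"]);R=cv2.Rodrigues(np.array(ci["rvec"],float))[0]
    c=np.atleast_2d(P)@R.T+np.array(ci["tvec"],float).ravel(); s=c[:,:2]/c[:,2:]
    s=s*(1+ci["k1"]*(s**2).sum(1,keepdims=True)); return s*K[[0,1],[0,1]]+K[[0,1],[2,2]]
E
python3 - <<'E'
from h import *
for n in("top","side"):
    im,ci=grab(n); np.save(n+".npy",im); cv2.imwrite(f"pics/{n}0.png",im[...,::-1])
    print(n,ray(ci,[320,200]),ci["k1"],ci["mtx"])
print(telemetry.observe())
E
```

```text
top (array([ 0.41111037, -0.02080135,  1.31753391]), array([[ 0.15336797,  0.02635061, -0.98794374]])) -0.007474573679126245 [[456.40379903   0.         326.56030436]
 [  0.         456.40379903 197.03131356]
 [  0.           0.           1.        ]]
side (array([0.54397165, 1.14372149, 0.84266077]), array([[ 0.05567788, -0.81884378, -0.57144556]])) -0.018656210059268905 [[468.24445855   0.         323.27155013]
 [  0.         468.24445855 195.17081206]
 [  0.           0.           1.        ]]
{'clock': 0.1, 'qpos': array([-1.17918225,  0.52195759, -0.03633544,  1.59992266,  0.0212167 ,
        1.02107929, -0.11281996]), 'qd': array([ 1.89565799e-07, -6.04967023e-04, -1.44473740e-03, -2.31381814e-03,
       -4.21442075e-04,  1.28762029e-04, -7.14761618e-04]), 'joint_efforts': array([ 5.66504852e-03, -9.28467250e+01,  1.98521331e+00, -3.70527220e+01,
        1.82804576e-02,  5.45873714e-03,  6.24375730e-05]), 'position': array([0.27838602, 0.55926178, 0.23079136]), 'tool_rot': array([-1.49203118,  1.56981494, -1.95386103]), 'force': array([ 0.3001725 , -0.23632158,  0.37649385]), 'moment': array([-0.00607521, -0.04477663, -0.01298355]), 'grip_width': 0.08518003958684454}
```

View pics/top0.png

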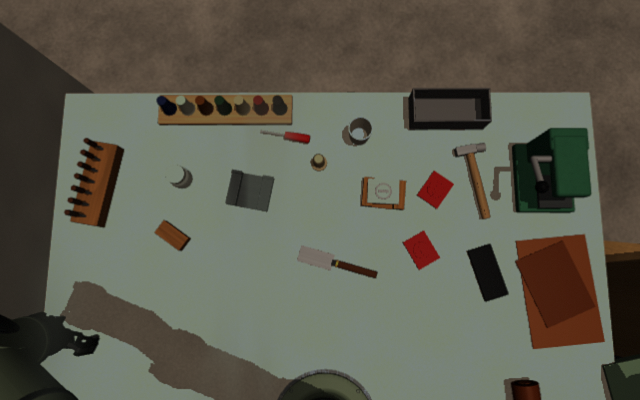

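View pics/side0.png

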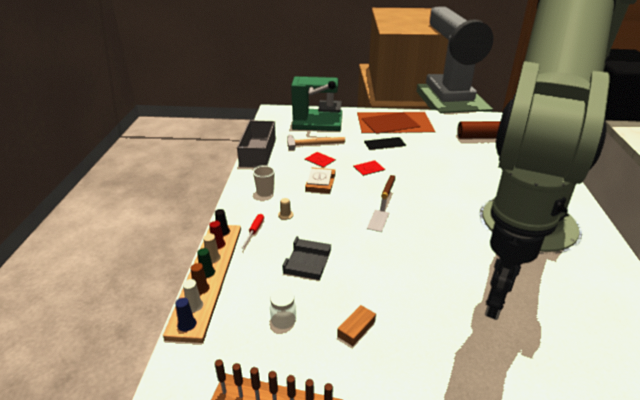

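Top view: the plate with emblem sits on the wooden rack at (383,192). The red plate-shaped things at (435,190) and (421,250) are decoys of the wrong colour. The carrier is at (250,190), with the lifter's blade at (316,257) and its handle running to (377,272). I'll confirm in an enlarged crop and measure.

Run:
```python
from h import *
im=np.load("top.npy"); ci=vision.camera_info("top")
c=im[150:290,215:455]; c=cv2.resize(c,None,fx=3.3,fy=3.3,interpolation=cv2.INTER_CUBIC); cv2.imwrite("pics/c1.png",c[...,::-1])
hsv=cv2.cvtColor(im,cv2.COLOR_RGB2HSV)
for p in [(316,257),(375,185),(383,192),(250,190),(233,180),(365,272),(320,220),(370,205)]: print(p,im[p[1],p[0]],hsv[p[1],p[0]])
```

```text
(316, 257) [117 108 100] [ 14  37 117]
(375, 185) [120 127 110] [ 42  34 127]
(383, 192) [117 118 105] [ 32  28 118]
(250, 190) [59 61 55] [40 25 61]
(233, 180) [44 44 40] [30 23 44]
(365, 272) [51 25 12] [ 10 195  51]
(320, 220) [121 132 116] [ 51  31 132]
(370, 205) [83 45 19] [ 12 197  83]
```

View pics/c1.png

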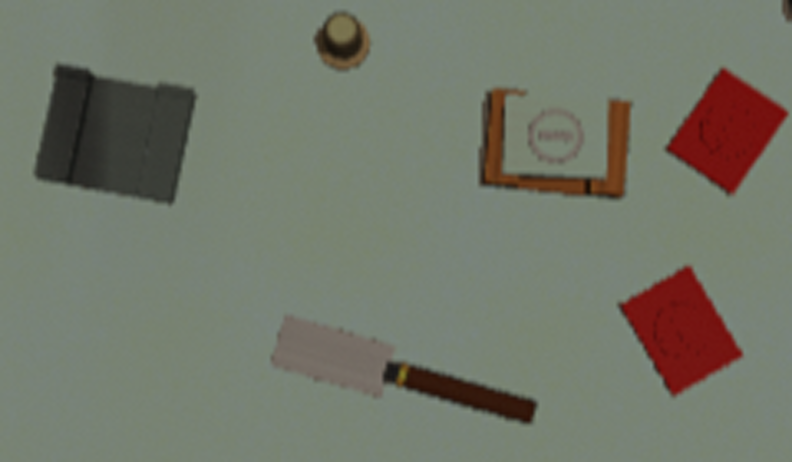

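The crop shows the pale plate with round emblem lying across the orange wooden rack (crop 487-630, 90-195). Both red plates lie on the bench, so the rack plate is the one meant. The lifter tip is at left, with the handle running right.

Run:
```python
from h import *
im=np.load("top.npy"); ci=vision.camera_info("top")
hsv=cv2.cvtColor(im,cv2.COLOR_RGB2HSV).astype(int)
def roi(m,x0,y0,x1,y1):
    o=np.zeros_like(m);o[y0:y1,x0:x1]=m[y0:y1,x0:x1];return o.astype(np.uint8)
def rect(m,z,name):
    n,l,s,_=cv2.connectedComponentsWithStats(m); k=1+np.argmax(s[1:,4])
    ys,xs=np.where(l==k); P=plane(ci,np.c_[xs,ys],z)[:,:2]
    (c,sz,a)=cv2.minAreaRect((P*1000).astype(np.float32)); print(name,np.round(c,1),np.round(sz,1),round(a,1),len(xs))
    return P
H,S,V=hsv[...,0],hsv[...,1],hsv[...,2]
rect(roi((S>120)&(V<75),335,255,385,285),.055,"handle")
rect(roi((H<25)&(im[...,0]>im[...,1]+4),290,240,337,275),.0025,"blade")
rect(roi((V<85),220,160,280,215),.022,"carrier")
rect(roi((V<85),220,160,280,215),.004,"carrier@4")
rect(roi((S>110),355,170,412,215),.022,"rack@22")
rect(roi((S>110),355,170,412,215),.004,"rack@4")
# crop px -> world for hand-picked corners
def c2(p): return np.array(p)/3.3+[215,150]
for nm,p,z in [("rackR fr",(625,195),.022),("rackR bk",(632,101),.022),("rackR in-back",(611,101),.022),("rackR in fr",(607,190),.022),("rackL fr bottom-left",(482,184),.022),("rackL back-left",(489,91),.022),
 ("plate R-fr",(606,193),.028),("plate emblem",(555,135),.029),
 ("carL back",(57,66),.03),("carR back",(195,88),.03),("carL fr",(36,178),.022),("carR fr",(172,203),.022),
 ("blade tip l",(287,316),.0025),("tip2",(271,361),.0025),("rear",(393,347),.0025),("rear2",(380,397),.0025),("handle end",(532,412),.05),("handle frt",(408,376),.05)]:
    print(nm,np.round(plane(ci,c2(p),z)[0]*1000,1))
```

```text
handle [416.  -88.2] [108.   16.6] 73.9 241
blade [449.3  26.9] [98.4 44.3] 74.8 526
carrier [641.7 218.8] [127.3 102.7] 79.7 1473
carrier@4 [644.9 222.1] [129.  104.2] 79.7 1473
rack@22 [ 632.3 -168. ] [123.1  84.4] 83.7 445
rack@4 [ 635.4 -170. ] [124.8  85.6] 83.7 445
rackR fr [ 585.9 -227.6   22. ]
rackR bk [ 668.9 -235.9   22. ]
rackR in-back [ 668.9 -217.5   22. ]
rackR in fr [ 590.3 -212.2   22. ]
rackL fr bottom-left [ 595.5 -104.    22. ]
rackL back-left [ 677.9 -110.9   22. ]
plate R-fr [ 586.9 -210.4   28. ]
plate emblem [ 637.5 -167.2   29. ]
carL back [698.8 267.9  30. ]
carR back [679.1 146.2  30. ]
carL fr [600.7 284.5  22. ]
carR fr [578.8 165.2  22. ]
blade tip l [482.3  65.5   2.5]
tip2 [443.4  79.    2.5]
rear [455.6 -26.7   2.5]
rear2 [412.8 -15.5   2.5]
handle end [ 400.7 -141.7   50. ]
handle frt [430.1 -39.   50. ]
```

```bash
cat >> h.py <<'E'
def tool():
    s=telemetry.observe(); R=Ro.from_euler("xyz",s["tool_rot"]).as_matrix(); return s,R
E
python3 - <<'E'
from h import *
s,R=tool(); print(np.round(R,3)); print("y az",np.degrees(np.arctan2(R[1,1],R[0,1])))
ci=vision.camera_info("top"); print(plane(ci,[[318,160],[358,130]],.05))
w=vision.camera_info("wrist"); o,d=ray(w,[[320,200],[320,399],[639,200]]); print(o,d,w["mtx"][0][0])
# handle axis from mask at z=.05..: grip
u=np.array([np.cos(np.radians(74.2)),np.sin(np.radians(74.2))]); b=np.array([449.3,26.9]);print("grip",b-90*u,"handle mid expected",b-120*u)
E
```

```text
[[-0.     0.446  0.895]
 [-0.001  0.895 -0.446]
 [-1.    -0.001  0.   ]]
y az 63.53909643875946
[[ 0.72331864  0.01919815  0.05      ]
 [ 0.81191794 -0.0956086   0.05      ]]
[0.21805489 0.58924914 0.37306076] [[ 0.2458487  -0.0967162  -0.9647667 ]
 [ 0.83612744 -0.38977767 -0.78255179]
 [ 0.74099394  0.89947285 -0.96571268]] 293.3489505954978
grip [424.79477777 -59.69961942] handle mid expected [416.62637036 -88.56615922]
```

Emit:
{"op": "play_rows", "data": {"deltas": [[12,-51,-6,0,0,-6.6,85],[12,-52,-6,0,0,-6.6,85],[12,-52,-6,0,0,-6.6,85],[12,-51,-6,0,0,-6.6,85],[12,-52,-6,0,0,-6.6,85],[12,-52,-6,0,0,-6.6,85],[12,-51,-6,0,0,-6.6,85],[12,-52,-6,0,0,-6.6,85]]}}

```text
clock: 1.1
position: [0.3746, 0.145, 0.1832]
tool_rot: [2.053, 1.57, 0.666]
force: [0.7, -0.6, -0.8]
grip_width: 0.0852
```

Emit:
{"op": "play_rows", "data": {"deltas": [[12,-51,-6,0,0,-6.6,85],[12,-52,-6,0,0,-6.6,85],[12,-52,-6,0,0,-6.6,85],[14,-50,-6,0,0,-6.7,85],[0,0,0,0,0,0,85],[0,0,0,0,0,0,85]]}}

```text
clock: 1.85
position: [0.4242, -0.0581, 0.1591]
tool_rot: [-1.55, 1.57, 2.888]
force: [-0.1, 0.6, -0.1]
grip_width: 0.0853
```

Run:
```python
from h import *
s,R=tool(); print(s["clock"],s["position"],"y az",np.degrees(np.arctan2(R[1,1],R[0,1])),R[:,0],s["qpos"])
im,ci=grab("wrist"); np.save("w1.npy",im); cv2.imwrite("pics/w1.png",im[...,::-1])
print(proj(ci,[[.4248,-.0597,.06],[.4493,.0269,.0025]]))
```

```text
1.85 [ 0.42420345 -0.05812027  0.15912094] y az -15.727156156376939 [-7.16082993e-04  1.85786258e-04 -9.99999726e-01] [-0.3431388   0.35489178  0.42409345  2.18155217 -0.23912734  0.64889417
 -0.02519417]
[[314.22441942 203.12864222]
 [314.23312866  97.12610872]]
```

View pics/w1.png

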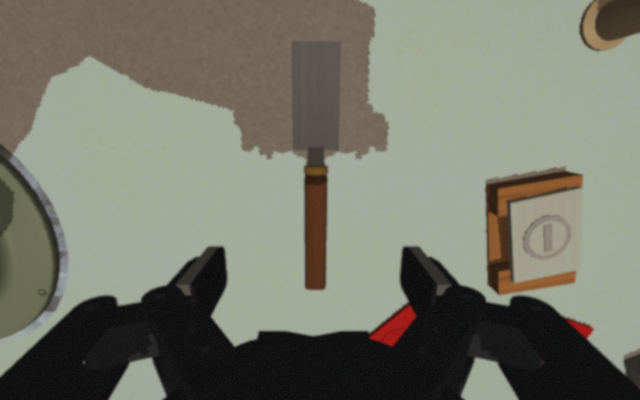

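Wrist view: the lifter is centred between the fingers (handle column ~315, rows 178-290; fingertips at 225 and 402). The plate with emblem is at (547,237) on the rack. Next: descend and grip.

Emit:
{"op": "play_rows", "data": {"deltas": [[0.5,-1,-30,0,0,0,85],[0,-0.5,-30,0,0,0,85],[0,0,-30,0,0,0,70],[0,0,-25,0,0,0,60],[0,0,-13,0,0,0,50],[0,0,0,0,0,0,35],[0,0,0,0,0,0,10],[0,0,0,0,0,0,10]], "grip_force": 100}}

```text
clock: 2.9
position: [0.4254, -0.0598, 0.0321]
tool_rot: [1.946, 1.57, 0.101]
force: [-1.2, -0.0, 4.3]
grip_width: 0.0187
```

Run:
```python
from h import *
s,R=tool(); print(s["clock"],s["position"],s["grip_width"],s["force"])
im=np.load("w1.npy")
import os
# recreate wrist calib of w1 using tool-fixed extrinsics
ci=vision.camera_info("wrist")
Rc=cv2.Rodrigues(np.array(ci["rvec"]))[0]; o=-Rc.T@np.array(ci["tvec"]).ravel()
p1=np.array([ 0.42420345,-0.05812027,0.15912094]); o1=p1+(o-s["position"])
c1=dict(ci); c1["tvec"]=-Rc@o1
hsv=cv2.cvtColor(im,cv2.COLOR_RGB2HSV)
for nm,px,z in [("plate",[(511,197),(579,190),(575,272),(512,283)],.028),("emblem",[(547,237)],.029),("rack",[(487,180),(581,174),(576,285),(497,292)],.022)]:
    P=plane(c1,px,z)*1000; print(nm,np.round(P,1).tolist(),P.mean(0))
```

```text
2.9 [ 0.42541318 -0.05982066  0.03205927] 0.018665542525042475 [-1.19778469 -0.00679708  4.33892717]
plate [[608.5, -114.4, 28.0], [674.2, -125.6, 28.0], [667.1, -215.8, 28.0], [600.7, -210.0, 28.0]] [ 637.62551675 -166.46210815   28.        ]
emblem [[639.6, -166.3, 29.0]] [ 639.59359727 -166.27813899   29.        ]
rack [[590.9, -93.3, 22.0], [681.8, -112.5, 22.0], [672.6, -237.3, 22.0], [587.2, -221.4, 22.0]] [ 633.13735004 -166.11405242   22.        ]
```

Emit:
{"op": "play_rows", "data": {"deltas": [[0,0,12,0,0,0,10],[0,0,20,0,0,0,10],[0,-9,8,0,0,-8,10],[0,-9,0,0,0,-9,10],[0,-9,0,0,0,-9,10],[0,-9,0,0,0,-9,10],[0,-9,0,0,0,-9,10],[0,-9,0,0,0,-9,10]]}}

```text
clock: 3.9
position: [0.4252, -0.114, 0.0722]
tool_rot: [-2.889, 1.57, 0.619]
force: [-0.2, -0.3, -2.3]
grip_width: 0.0182
```

Emit:
{"op": "play_rows", "data": {"deltas": [[0,-9,0,0,0,-9,10],[0,-9,0,0,0,-9,10],[0,-8,0,0,0,-6,10],[0,-3.5,0,0,0,-3.5,10],[0,0,0,0,0,0,10],[0,0,0,0,0,0,10]]}}

```text
clock: 4.65
position: [0.4252, -0.1431, 0.0717]
tool_rot: [-2.255, 1.57, 0.779]
force: [0.9, 0.5, -1.2]
grip_width: 0.0186
```

Run:
```python
from h import *
s,R=tool(); print(s["clock"],s["position"],"y az",np.degrees(np.arctan2(R[1,1],R[0,1])),R[:,0],s["qpos"],s["grip_width"])
im,ci=grab("wrist"); np.save("w2.npy",im); cv2.imwrite("pics/w2.png",im[...,::-1])
t,_=grab("top"); np.save("t2.npy",t)
c=cv2.resize(t[150:290,215:455],None,fx=3.3,fy=3.3,interpolation=cv2.INTER_CUBIC); cv2.imwrite("pics/t2.png",c[...,::-1])
```

```text
4.65 [ 0.42516204 -0.14309862  0.07169727] y az -96.155062849624 [ 5.50885702e-04  5.44103395e-04 -9.99999700e-01] [-0.29481142  0.64252763  0.66364983  2.19929323 -0.78555674  0.5501415
 -0.70777596] 0.01864621028297231
```

View pics/w2.png

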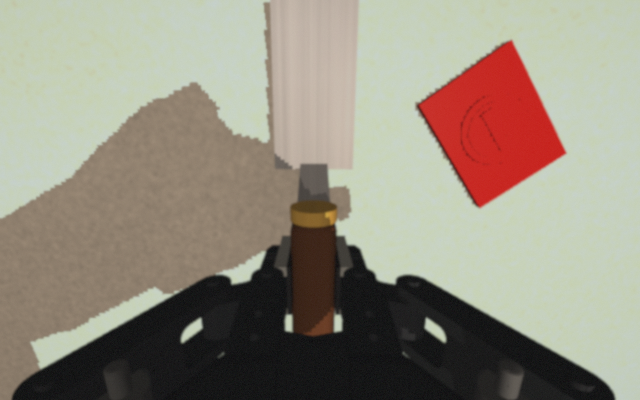

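Run:
```python
from h import *
s,R=tool(); ci=vision.camera_info("wrist"); im=np.load("w2.npy")
z=R[:,2]; u=-np.array([z[0],z[1],0]); v=np.array([-u[1],u[0],0]); g=s["position"].copy(); g[2]-=.0296
for zz in (-.003,0,.003):
  print(zz,[np.round(proj(ci,g+u*a+v*b+[0,0,zz])[0],1).tolist() for a,b in [(.04,.023),(.04,-.023),(.1,.023),(.1,-.023)]])
g_=im.astype(int); 
for r in (10,40,100,150):
  row=im[r,240:380].astype(int); d=(row[:,0]-row[:,1]); w=np.where(d>12)[0]+240; print(r,w.min() if len(w) else None,w.max() if len(w) else None)
# tip in top view
t=np.load("t2.npy").astype(int); tc=vision.camera_info("top")
print(proj(tc,[g+u*.14+v*.023,g+u*.14-v*.023, g+u*.14]))
sub=t[195:290,330:375]; m=((sub[...,0]-sub[...,1])>3)&(sub[...,0]>85); ys,xs=np.where(m); print(ys.min()+195, xs[ys<ys.min()+4].min()+330,xs[ys<ys.min()+4].max()+330)
P=plane(tc,np.c_[xs+330,ys+195],g[2])[:,:2]*1000; print(cv2.minAreaRect(P.astype(np.float32)),len(xs), g*1000,u)
```

```text
-0.003 [[274.5, 167.2], [351.2, 167.2], [270.9, 58.3], [354.9, 58.4]]
0 [[273.9, 168.0], [351.9, 168.0], [270.1, 57.2], [355.7, 57.2]]
0.003 [[273.2, 168.8], [352.5, 168.8], [269.3, 56.0], [356.5, 56.0]]
10 266 356
40 266 355
100 269 352
150 240 351
[[372.81070894 214.91403259]
 [389.13904227 216.67498027]
 [380.97100962 215.79412073]]
195 360 367
((503.0576477050781, -78.23312377929688), (99.71060943603516, 245.79766845703125), 55.71261978149414) 1154 [ 425.06528073 -143.18992068   41.91836015] [ 0.99417166 -0.10780836 -0.        ]
```

Emit:
{"op": "play_rows", "data": {"deltas": [[4,-0.5,-15,0,0,-0.15,10],[4,-1,-12,0,0,0,10],[2,-0.5,-3,0,0,0,10],[0,0,0,0,0,0,10]]}}

```text
clock: 5.25
position: [0.4349, -0.1457, 0.0413]
tool_rot: [0.197, 1.571, -3.057]
force: [-0.5, 0.1, -0.9]
grip_width: 0.018
```

Run:
```python
from h import *
s,R=tool(); print(s["clock"],s["position"],s["grip_width"])
a,ca=grab("side"); t,ct=grab("top")
np.save("s3.npy",a);np.save("t3.npy",t)
A=cv2.resize(a[150:250,285:425],None,fx=4.2,fy=4.2,interpolation=cv2.INTER_CUBIC)
T=cv2.resize(t[165:275,335:455],None,fx=4.2,fy=4.2,interpolation=cv2.INTER_CUBIC)
h=max(A.shape[0],T.shape[0])
c=np.zeros((420+462,588,3),np.uint8); c=np.zeros((600,796,3),np.uint8)
A=cv2.resize(A,(420,300));T=cv2.resize(T,(376,345)); c[:300,:420]=A;c[:345,420:]=T
cv2.imwrite("pics/m3.png",c[...,::-1])
g=s["position"]*1.; g[2]-=.0296; z=R[:,2]; u=-np.array([z[0],z[1],0]); v=np.array([-u[1],u[0],0])
for nm,cc in(("side",ca),("top",ct)): print(nm,np.round(proj(cc,[g+u*.14+v*.023,g+u*.14-v*.023,g+u*.04+v*.023]),1).tolist())
```

```text
5.25 [ 0.43493877 -0.14566089  0.04126944] 0.017955128825180282
side [[336.7, 184.6], [338.8, 177.3], [367.3, 187.7]]
top [[372.9, 212.8], [388.8, 214.6], [369.5, 247.4]]
```

View pics/m3.png

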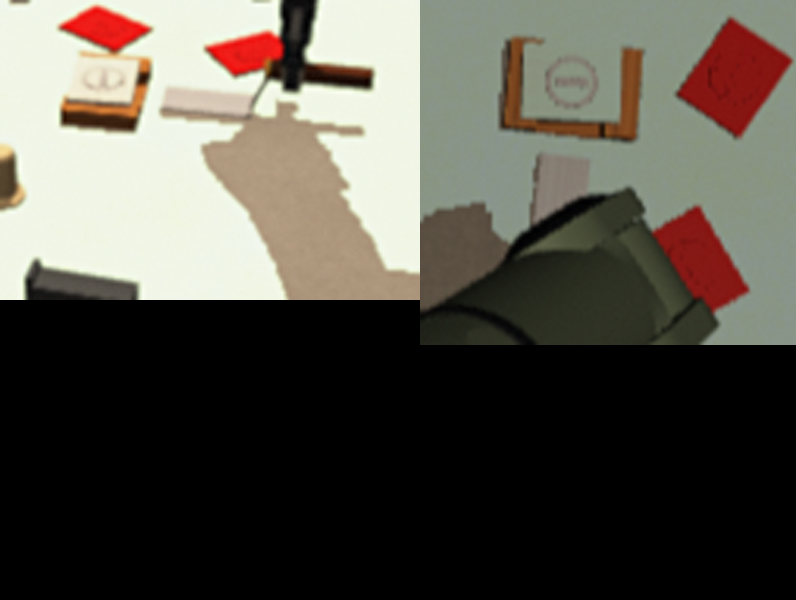

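Merged crop: in the top part, the blade (538-588) lines up with the channel (inner edges ~523-622). In the side part, the blade is in front of the rack at about bench-clear height. I'll check the tip height numerically.

Run:
```python
from h import *
a=np.load("s3.npy").astype(int)
for c in (342,348,354,360,366):
  print(c,[tuple(a[r,c]) for r in range(174,194)])
s,R=tool(); ca=vision.camera_info("side")
g=s["position"]*1.; z=R[:,2]; u=-np.array([z[0],z[1],0]); v=np.array([-u[1],u[0],0])
for x in (.135,.05):
  for y in (.023,-.023): print(x,y,[np.round(proj(ca,g+u*x+v*y+[0,0,dz])[0],2).tolist() for dz in(-.0296,-.0346)])
```

```text
342 [(np.int64(241), np.int64(246), np.int64(230)), (np.int64(240), np.int64(245), np.int64(230)), (np.int64(241), np.int64(246), np.int64(232)), (np.int64(241), np.int64(246), np.int64(232)), (np.int64(234), np.int64(238), np.int64(219)), (np.int64(222), np.int64(211), np.int64(191)), (np.int64(215), np.int64(198), np.int64(180)), (np.int64(216), np.int64(200), np.int64(183)), (np.int64(215), np.int64(200), np.int64(183)), (np.int64(219), np.int64(203), np.int64(184)), (np.int64(219), np.int64(202), np.int64(184)), (np.int64(198), np.int64(182), np.int64(165)), (np.int64(159), np.int64(142), np.int64(126)), (np.int64(157), np.int64(135), np.int64(113)), (np.int64(176), np.int64(158), np.int64(130)), (np.int64(216), np.int64(217), np.int64(185)), (np.int64(241), np.int64(248), np.int64(232)), (np.int64(242), np.int64(247), np.int64(235)), (np.int64(240), np.int64(246), np.int64(233)), (np.int64(240), np.int64(245), np.int64(233))]
348 [(np.int64(241), np.int64(246), np.int64(230)), (np.int64(241), np.int64(246), np.int64(231)), (np.int64(241), np.int64(246), np.int64(231)), (np.int64
[... 3118 characters left out ...]
5), np.int64(197), np.int64(181)), (np.int64(215), np.int64(200), np.int64(181)), (np.int64(216), np.int64(200), np.int64(181)), (np.int64(218), np.int64(202), np.int64(184)), (np.int64(207), np.int64(190), np.int64(173)), (np.int64(166), np.int64(150), np.int64(135)), (np.int64(138), np.int64(120), np.int64(102)), (np.int64(164), np.int64(143), np.int64(116)), (np.int64(179), np.int64(161), np.int64(135)), (np.int64(181), np.int64(165), np.int64(139)), (np.int64(173), np.int64(152), np.int64(125))]
0.135 0.023 [[338.23, 184.75], [338.19, 186.03]]
0.135 -0.023 [[340.28, 177.38], [340.24, 178.64]]
0.05 0.023 [[364.22, 187.38], [364.13, 188.67]]
0.05 -0.023 [[365.65, 179.89], [365.57, 181.17]]
```

Far and near blade edges show the same offset (~0.7 px) at tip and rear, so the blade is level. Inserting.

Emit:
{"op": "play_rows", "data": {"deltas": [[10,-1,1,0,0,0,10],[16,-1.6,0,0,0,0,10],[18,-1.8,0,0,0,0,10],[18,-1.8,0,0,0,0,10],[18,-2,0,0,0,0,10],[16,-1.6,0,0,0,0,10],[12,-1.3,0,0,0,0,10],[6,-0.6,0,0,0,0,10]]}}

```text
clock: 6.35
position: [0.5496, -0.1572, 0.0423]
tool_rot: [1.969, 1.571, -1.284]
force: [-0.1, 0.4, -2.6]
grip_width: 0.0184
```

Run:
```python
from h import *
s,R=tool(); print(s["clock"],s["position"],s["grip_width"],s["force"],"y az",np.degrees(np.arctan2(R[1,1],R[0,1])))
w,cw=grab("wrist"); np.save("w4.npy",w); cv2.imwrite("pics/w4.png",w[...,::-1])
```

```text
6.35 [ 0.54962708 -0.15717659  0.04232069] 0.018372671757022244 [-0.0591412   0.39423174 -2.58728567] y az -96.38815686986234
```

View pics/w4.png

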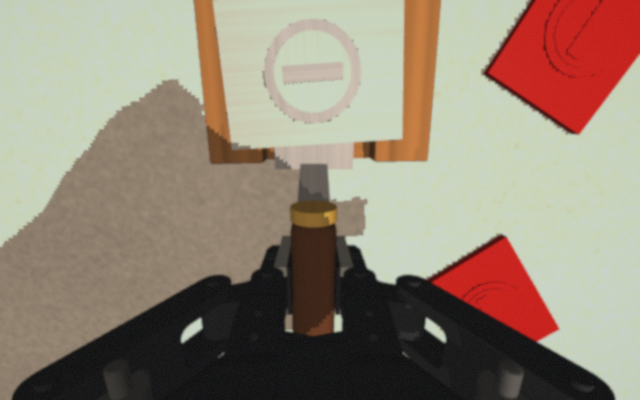

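Wrist view: the blade is under the plate, between the bars. The plate's front corners are at (230,148) and (403,139), its emblem at (312,72). Working out the plate pose in the lifter frame.

```bash
cat >> h.py <<'E'
def lf(s,R):  # lifter blade frame from the tool pose
    z=R[:,2]; u=-np.array([z[0],z[1],0]);u/=np.linalg.norm(u); v=np.array([-u[1],u[0],0]); return s["position"]+u*.09,u,v
E
python3 - <<'E'
from h import *
s,R=tool(); c=vision.camera_info("wrist"); B,u,v=lf(s,R)
for nm,px,z in [("plate",[(230,148),(403,139),(217,2),(405,2)],.028),("emb",[(312,72)],.029),("rack front out",[(210,163),(427,161),(196,2),(437,2)],.022),("inner bar (front,top)",[(372,160),(267,160)],.022)]:
    P=plane(c,px,z); d=P-B; print(nm,np.round(np.c_[d@u,d@v]*1000,1).tolist(),np.round(P[:,:2]*1000,1).tolist())
E
```

```text
plate [[-37.0, 43.8], [-32.3, -47.3], [31.1, 45.1], [31.1, -43.4]] [[607.5, -119.6], [602.1, -210.6], [675.3, -125.8], [665.5, -213.8]]
emb [[0.1, 0.4]] [[639.6, -166.8]]
rack front out [[-45.8, 57.2], [-44.6, -63.4], [33.2, 57.2], [33.3, -60.7]] [[600.3, -105.3], [588.1, -225.3], [678.8, -114.1], [665.8, -231.3]]
inner bar (front,top) [[-44.1, -32.8], [-44.1, 25.4]] [[592.0, -194.9], [598.4, -137.1]]
```

Emit:
{"op": "play_rows", "data": {"deltas": [[0,0,4,0,0,0,10],[0,0,3,0,0,0,10],[0,0,2,0,0,0,10],[0,0,2,0,0,0,10],[0,0,3,0,0,0,10],[0,0,5,0,0,0,10],[0,0,8,0,0,0,10],[0,0,10,0,0,0,10]]}}

```text
clock: 7.4
position: [0.549, -0.1573, 0.0799]
tool_rot: [0.501, 1.571, -2.753]
force: [0.4, -0.2, -2.0]
grip_width: 0.0183
```

Emit:
{"op": "play_rows", "data": {"deltas": [[0,0,11,0,0,0,10],[0,0,10,0,0,0,10],[0,0,6,0,0,0,10],[0,0,3,0,0,0,10],[0,0,0,0,0,0,10],[0,0,0,0,0,0,10]]}}

```text
clock: 8.15
position: [0.5488, -0.1572, 0.109]
tool_rot: [-0.019, 1.57, 3.011]
force: [0.5, -0.1, -2.7]
grip_width: 0.0188
```

Run:
```python
from h import *
s,R=tool(); print(s["clock"],s["position"],s["grip_width"],s["force"],"y az",np.degrees(np.arctan2(R[1,1],R[0,1])),s["qpos"])
w,c=grab("wrist"); np.save("w5.npy",w); t,ct=grab("side"); np.save("s5.npy",t)
o=np.zeros((600,640,3),np.uint8); o[:300,:]=w[:300]; o[300:600,:420]=cv2.resize(t[120:220,285:425],(420,300),interpolation=cv2.INTER_CUBIC)
cv2.imwrite("pics/w5.png",o[...,::-1])
```

```text
8.15 [ 0.54884357 -0.15715071  0.10901718] 0.01876207931814299 [ 0.48863273 -0.08376205 -2.65362303] y az -96.41043199130978 [-0.3249297   0.74518988  0.75563612  1.87264023 -0.69705236  0.80999743
 -0.87819343]
```

View pics/w5.png

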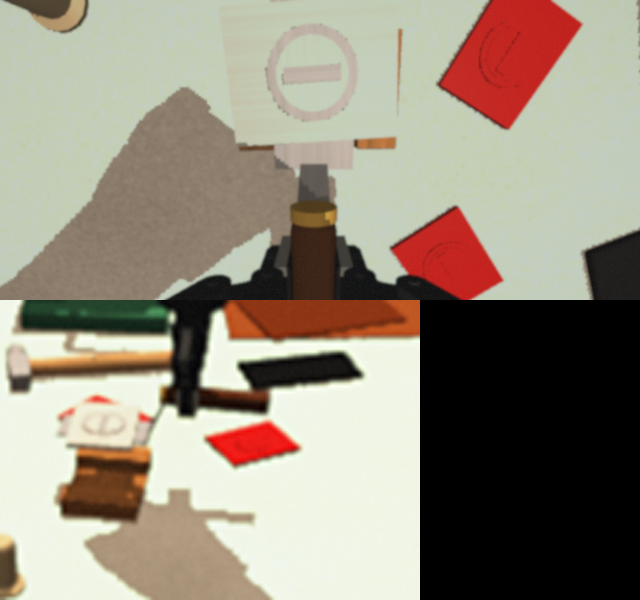

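Plate lifted, level on the blade (side part: plate at crop (103,420) above the rack). Wrist corners: (237,145), (398,136), back-left (221,5). Fitting the edges for its pose on the blade.

```bash
cat > fit.py <<'E'
from h import *
def edge(im,p,q,n=25,w=6):
    g=cv2.GaussianBlur(im.astype(np.float32),(0,0),0.8); p=np.array(p,float);q=np.array(q,float); d=(q-p)/np.linalg.norm(q-p); nn=np.array([-d[1],d[0]]); k=np.arange(-w,w+.01,.25); out=[]
    for t in np.linspace(.04,.96,n):
        xy=(p+(q-p)*t)+k[:,None]*nn
        pr=cv2.remap(g,xy[None,:,0].astype(np.float32),xy[None,:,1].astype(np.float32),cv2.INTER_LINEAR)[0]
        e=np.abs(np.gradient(pr,axis=0)).sum(1); out.append(xy[e.argmax()])
    return np.array(out)
def pose(im,c,s,R,segs,dz=-.0236):
    B,u,v=lf(s,R); L=[]
    for p,q in segs:
        P=plane(c,edge(im,p,q),s["position"][2]+dz)-B; X=np.c_[P@u,P@v]*1000
        for _ in range(4):
            vx,vy,x0,y0=cv2.fitLine(X.astype(np.float32),cv2.DIST_HUBER,0,.01,.01).ravel(); r=np.abs((X-[x0,y0])@[-vy,vx]); X=X[r<max(1.,np.median(r)*2)]
        L.append((vx,vy,x0,y0,len(X),r.max()))
    return L
E
python3 - <<'E'
from fit import *
s,R=tool(); c=vision.camera_info("wrist"); im=np.load("w5.npy")
L=pose(im,c,s,R,[((237,145),(398,136)),((221,5),(237,142)),((401,5),(398,134))])
for n,l in zip("FLR",L): print(n,np.round(l,2),"ang",round(np.degrees(np.arctan2(l[1],l[0]))%180,2))
B,u,v=lf(s,R); d=plane(c,[[312,72]],s["position"][2]-.0226)-B; print("emblem",d@u,d@v)
E
```

```text
F [  0.06  -1.   -34.47   2.23  24.     0.8 ] ang 93.52
L [ 1.    0.06  1.37 45.41 24.    0.39] ang 3.62
R [  1.     0.05   8.63 -43.77  12.     0.47] ang 3.06
emblem [0.0014645] [0.00043818]
```

Run:
```python
from fit import *
im=np.load("top.npy"); c=vision.camera_info("top")
bl,br,fl,fr=(232.3,170),(274.1,176.7),(225.9,203.9),(267.1,211.5)
for nm,p,q,z in [("left",fl,bl,.022),("right",fr,br,0),("right22",fr,br,.022),("front",fl,fr,0),("front22",fl,fr,.022)]:
    P=plane(c,edge(im,p,q,w=4),z)[:,:2]*1000
    for _ in range(4):
        vx,vy,x0,y0=cv2.fitLine(P.astype(np.float32),cv2.DIST_HUBER,0,.01,.01).ravel(); r=np.abs((P-[x0,y0])@[-vy,vx]); P=P[r<max(1.,np.median(r)*2)]
    print(nm,np.round([x0,y0,vx,vy],3),len(P),"slope deg",round((np.degrees(np.arctan2(vy,vx))+90)%180-90,2))
```

```text
left [ 6.53331e+02  2.79616e+02  9.89000e-01 -1.48000e-01] 19 slope deg -8.49
right [ 6.24848e+02  1.60399e+02  9.83000e-01 -1.82000e-01] 16 slope deg -10.49
right22 [ 6.21279e+02  1.57374e+02  9.83000e-01 -1.82000e-01] 16 slope deg -10.49
front [5.93168e+02 2.29151e+02 1.92000e-01 9.81000e-01] 20 slope deg 78.93
front22 [5.90133e+02 2.25000e+02 1.92000e-01 9.81000e-01] 20 slope deg 78.93
```

Emit:
{"op": "play_rows", "data": {"deltas": [[0,6,0,0,0,-0.4,10],[0,13,0,0,0,-0.5,10],[0,20,0,0,0,-0.5,10],[0,27,0,0,0,-0.5,10],[-1,34,0,0,0,-0.5,10],[0,38,0,0,0,-0.5,10],[0,38,0,0,0,-0.5,10],[-1,38,0,0,0,-0.5,10]]}}

```text
clock: 9.25
position: [0.5466, 0.0592, 0.1092]
tool_rot: [-1.18, 1.57, 1.782]
force: [0.9, 0.1, -1.9]
grip_width: 0.0183
```

Emit:
{"op": "play_rows", "data": {"deltas": [[0,38,0,0,0,-0.5,10],[0,38,0,0,0,-0.5,10],[0,34,0,0,0,-0.5,10],[0,27,0,0,0,-0.5,10],[0,20,0,0,0,-0.5,10],[0,14,0,0,0,-0.5,10],[0,9,0,0,0,-0.5,10],[0,5,0,0,0,-0.5,10]]}}

```text
clock: 10.25
position: [0.5469, 0.242, 0.1093]
tool_rot: [2.101, 1.571, -1.291]
force: [0.5, -0.9, -2.3]
grip_width: 0.0178
```

Emit:
{"op": "play_rows", "data": {"deltas": [[0,0,-5,0,0,0,10],[0,0,-10,0,0,0,10],[0,0,-12,0,0,0,10],[0,0,-10,0,0,0,10],[0,0,-5,0,0,0,10],[0,0,-2,0,0,0,10],[0,0,0,0,0,0,10]]}}

```text
clock: 11.12
position: [0.5471, 0.2418, 0.0654]
tool_rot: [-2.591, 1.571, 0.301]
force: [0.0, 0.3, -1.4]
grip_width: 0.0181
```

Run:
```python
from h import *
s,R=tool(); B,u,v=lf(s,R); print(s["clock"],s["position"],s["grip_width"],s["force"],"lifter yaw",np.degrees(np.arctan2(u[1],u[0])),B,s["qpos"],R[:,0])
w,c=grab("wrist"); np.save("w6.npy",w); cv2.imwrite("pics/w6.png",w[...,::-1])
```

```text
11.125 [0.54709213 0.24176884 0.06538436] 0.01811205466260279 [ 0.03826366  0.31988952 -1.38432951] lifter yaw -14.316363955930857 [0.6342972  0.21951402 0.06538436] [-1.01535524  0.8754977   0.7894049   1.81941471 -0.8409133   0.82043787
 -1.61150755] [ 1.71183002e-04  5.31547829e-05 -9.99999984e-01]
```

View pics/w6.png

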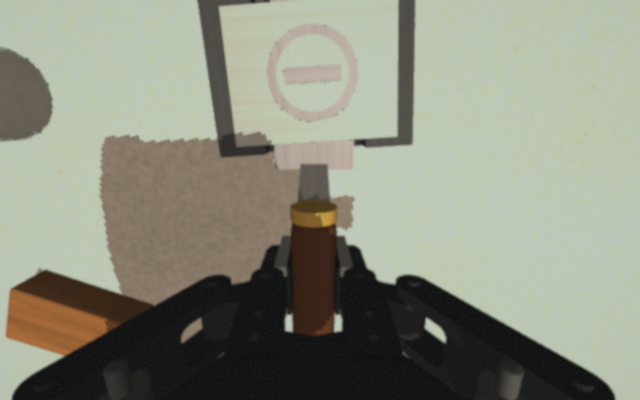

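Wrist view: plate (221,5)-(237,145)-(398,136) above the dark carrier, whose outer edges run (199,2)-(221,155) and (413,2)-(411,143). Fitting both in the same view.

Run:
```python
from fit import *
s,R=tool(); c=vision.camera_info("wrist"); im=np.load("w6.npy"); tz=s["position"][2]
def sh(L,names):
    for n,l in zip(names,L): print(n,np.round(l,2),"ang",round((np.degrees(np.arctan2(l[1],l[0]))+45)%180-45,2))
sh(pose(im,c,s,R,[((237,145),(398,136)),((221,8),(237,140)),((401,5),(398,134))]),"FLR")
sh(pose(im,c,s,R,[((200,2),(221,155)),((414,2),(411,143)),((222,156),(268,150)),((358,145),(410,143))],dz=.022-tz),["cL","cR","cF1","cF2"])
```

```text
F [  0.07  -1.   -34.16  -2.92  25.     0.74] ang 93.74
L [ 1.    0.06  1.14 45.35 25.    0.28] ang 3.66
R [  1.     0.07   0.65 -44.65  25.     0.62] ang 4.18
cL [ 1.    0.07  0.25 61.76 25.    0.4 ] ang 3.74
cR [  1.     0.07   3.86 -59.31  25.     0.41] ang 3.94
cF1 [  0.07  -1.   -44.16  43.05  25.     0.71] ang 93.77
cF2 [  0.05  -1.   -38.21 -44.69  20.     0.4 ] ang 93.12
```

Plate and carrier agree within 0.8 mm and 0.1°. Lowering with a 0.8 mm correction.

Emit:
{"op": "play_rows", "data": {"deltas": [[0,0.4,-2,0,0,0,10],[0,0.4,-4,0,0,0,10],[0,0,-3,0,0,0,10],[0,0,-2,0,0,0,10],[0,0,-1,0,0,0,10],[0,0,-1,0,0,0,10],[0,0,-1,0,0,0,10],[0,0,-1,0,0,0,10]]}}

```text
clock: 12.18
position: [0.5471, 0.2426, 0.0503]
tool_rot: [-2.378, 1.571, 0.514]
force: [-1.1, -0.2, -1.4]
grip_width: 0.0181
```

Emit:
{"op": "play_rows", "data": {"deltas": [[0,0,-1,0,0,0,10],[0,0,-1,0,0,0,10],[0,0,-1,0,0,0,10],[0,0,-2,0,0,0,10],[0,0,-2,0,0,0,10],[0,0,0,0,0,0,10]]}}

```text
clock: 12.92
position: [0.5469, 0.2426, 0.0431]
tool_rot: [0.546, 1.571, -2.846]
force: [0.7, 0.3, -1.1]
grip_width: 0.0184
```

Run:
```python
from fit import *
s,R=tool(); B,u,v=lf(s,R); print(s["clock"],s["position"],s["grip_width"],s["force"],u,B)
im,c=grab("wrist"); np.save("w7.npy",im); tz=s["position"][2]
def sh(L,names):
    for n,l in zip(names,L): print(n,np.round(l,2),"ang",round((np.degrees(np.arctan2(l[1],l[0]))+45)%180-45,2))
segs=[]
# predict edges from last fit: plate now in plane z=.028
th=np.radians(3.8);e=u*np.cos(th)+v*np.sin(th);f=-u*np.sin(th)+v*np.cos(th)
C=B+e*.0007+f*.0003
def px(a,b,z): P=C+e*a+f*b; P=P.copy(); P[2]=z; return proj(c,P)[0]
pl=[(px(-.035,.044,.028),px(-.035,-.044,.028)),(px(.027,.045,.028),px(-.033,.045,.028)),(px(.027,-.045,.028),px(-.033,-.045,.028))]
cr=[(px(.027,.061,.022),px(-.040,.061,.022)),(px(.027,-.061,.022),px(-.040,-.061,.022)),(px(-.042,.060,.022),px(-.042,.034,.022)),(px(-.042,-.034,.022),px(-.042,-.06,.022))]
sh(pose(im,c,s,R,pl,dz=.028-tz),"FLR"); sh(pose(im,c,s,R,cr,dz=.022-tz),["cL","cR","cF1","cF2"])
cv2.imwrite("pics/w7.png",im[...,::-1])
```

```text
12.925 [0.54691251 0.24258141 0.04310913] 0.018367218798584196 [ 0.65724051  0.25714242 -1.07555663] [ 0.96895289 -0.24724542 -0.        ] [0.63411827 0.22032932 0.04310913]
F [  0.06  -1.   -34.19  -0.4   25.     0.43] ang 93.56
L [ 1.    0.06 -0.42 45.44 25.    0.38] ang 3.58
R [  1.     0.06  -6.26 -45.15  25.     0.35] ang 3.69
cL [ 1.    0.07 -8.83 60.29 25.    0.38] ang 3.89
cR [ 1.000e+00  6.000e-02 -7.900e-01 -6.021e+01  2.500e+01  4.300e-01] ang 3.7
cF1 [  0.07  -1.   -43.86  43.84  25.     0.25] ang 93.92
cF2 [  0.07  -1.   -37.61 -49.26  25.     0.31] ang 94.23
```

View pics/w7.png

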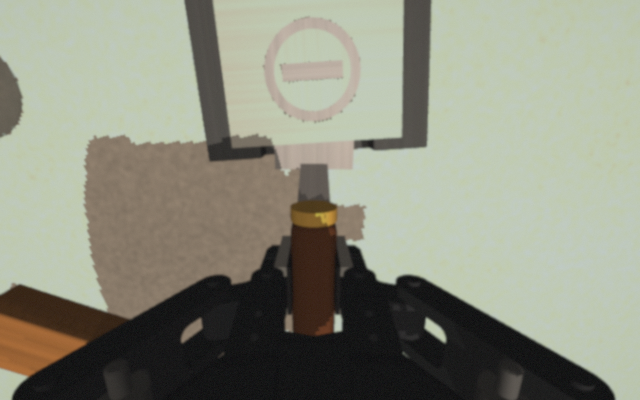

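Plate rests on the bars: lateral offset ~0, along ~0.1 mm, angle ~0.2°. The front corners of plate and carrier are symmetric in the view. Withdrawing along the channel.

Emit:
{"op": "play_rows", "data": {"deltas": [[-4,0.7,0,0,0,0,10],[-10,1.8,0,0,0,0,10],[-18,3.3,0,0,0,0,10],[-24,4.4,0,0,0,0,10],[-25,4.6,0,0,0,0,10],[-25,4.6,0,0,0,0,10],[-18,3.4,0,0,0,0,10],[-10,1.8,0,0,0,0,10]]}}

```text
clock: 13.98
position: [0.4121, 0.2676, 0.0434]
tool_rot: [-0.997, 1.571, 1.896]
force: [0.0, 0.1, -1.8]
grip_width: 0.0184
```

Emit:
{"op": "play_rows", "data": {"deltas": [[0,-10,10,0,0,0,10],[0,-25,10,0,0,0,10],[0,-30,0,0,0,0,10],[0,-30,0,0,0,0,10],[0,-25,0,0,0,0,10],[0,-15,0,0,0,0,10],[0,0,-10,0,0,0,10],[0,0,-10,0,0,0,10]]}}

```text
clock: 14.98
position: [0.4131, 0.1327, 0.0426]
tool_rot: [-1.267, 1.57, 1.626]
force: [-0.2, -0.1, -1.3]
grip_width: 0.0184
```

Emit:
{"op": "play_rows", "data": {"deltas": [[0,0,-4,0,0,0,10],[0,0,-3,0,0,0,10],[0,0,-2,0,0,0,10],[0,0,-1,0,0,0,10],[0,0,0,0,0,0,10]]}}

```text
clock: 15.6
position: [0.413, 0.1323, 0.0333]
tool_rot: [-2.349, 1.571, 0.543]
force: [0.4, 0.0, -1.1]
grip_width: 0.0186
```

Emit:
{"op": "play_rows", "data": {"deltas": [[0,0,-0.7,0,0,0,10],[0,0,-0.5,0,0,0,10],[0,0,0,0,0,0,10]]}}

```text
clock: 15.98
position: [0.4129, 0.1323, 0.0322]
tool_rot: [-1.119, 1.571, 1.772]
force: [-1.4, 0.2, 4.1]
grip_width: 0.0185
```

Emit:
{"op": "play_rows", "data": {"deltas": [[0,0,0,0,0,0,25],[0,0,0,0,0,0,40],[0,0,0,0,0,0,60],[0,0,0,0,0,0,60],[0,0,15,0,0,0,60],[0,0,30,0,0,0,60],[0,0,40,0,0,0,60],[0,0,40,0,0,0,60]]}}

```text
clock: 16.98
position: [0.4128, 0.1319, 0.1583]
tool_rot: [1.053, 1.57, -2.339]
force: [0.3, 0.9, 1.3]
grip_width: 0.06
```

Emit:
{"op": "play_rows", "data": {"deltas": [[0,0,40,0,0,0,60],[-10,50,20,0,0,0,60],[-10,55,0,0,0,0,60],[-10,55,0,0,0,0,60],[-10,55,0,0,0,0,60],[-10,50,0,0,0,0,60],[0,0,0,0,0,0,60],[0,0,0,0,0,0,60]]}}

```text
clock: 17.98
position: [0.3631, 0.3966, 0.217]
tool_rot: [1.909, 1.57, -1.483]
force: [-0.3, 0.0, 0.2]
grip_width: 0.0601
```

Run:
```python
from h import *
s,R=tool(); print(s["clock"],s["position"],s["force"])
a,ca=grab("side"); t,ct=grab("top"); np.save("t8.npy",t)
o=np.zeros((600,720,3),np.uint8); o[:300]=cv2.resize(t[150:290,125:461],(720,300),interpolation=cv2.INTER_CUBIC); o[300:,:]=cv2.resize(a[120:320,200:680],(720,300),interpolation=cv2.INTER_CUBIC) 
cv2.imwrite("pics/f8.png",o[...,::-1])
```

```text
17.975 [0.36305551 0.39659683 0.21699021] [-0.3057094   0.01518797  0.20325088]
```

View pics/f8.png

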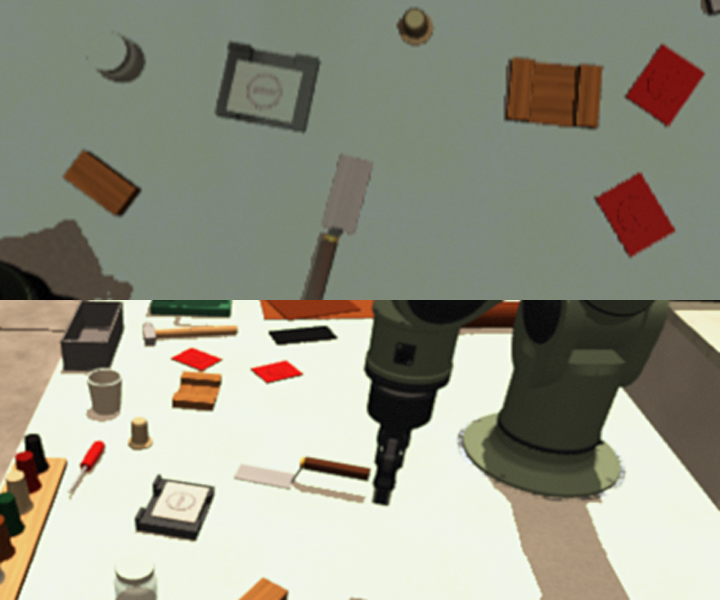

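The final picture shows the plate centred and square on the carrier. The lifter lies flat on open bench, clear of carrier and rack, with nothing else moved and the arm clear. Handing in.

```bash
python3 -c "
from workcell import workorder; print(workorder.job_done())"
```

```text
the job is handed in; nothing more can be done
None
```

I moved the plate with the lifter from the wooden rack to the steel carrier and lowered it slowly onto the bars. I then drew the lifter out along the channel, laid it blade down on open bench, and handed the job in at about 18 s.

- **Plate:** With the lifter still under it, the wrist view put the plate within about 0.3 mm and 0.3° of centred and square on the carrier. I did not measure it again after drawing the lifter out. In the last top and side views it still looked centred and flat.
- **Everything else:** In those views the lifter lies flat, clear of both rack and carrier. The bystanders in view look unmoved, and the arm touches nothing. The hand-in itself gave no verdict.
- **Disagreements:** The top and wrist cameras differed by 2–3 mm on the rack's position, and the side view of the blade was about 2 mm off. I therefore aligned the plate to the carrier within a single wrist view.

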